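Reference block onto the imaging shuttle

ROBOT

A 6-joint arm with a two-finger parallel gripper is mounted at the origin on the work surface. World frame = base frame: x ahead of the robot, y to its left, z up, the work surface at z = 0. Lengths are in mm, angles in rad, forces in N, time in s.
With the tool pointing down it reaches from about 375 to 975 mm from the base axis. Payload 3.8 kg.
Tool frame: the origin (TCP) lies midway between the tips of the shut fingers; the grasp point (between the pads) lies 19 mm behind it; z points along the fingers, x is the direction in which the jaws open and shut, and the axes are right-handed (so a half turn about z gives the same grasp; the last joint's range is limited). The gripper opens to 85 mm and grips with 20 to 120 N. Pads are 22 mm wide; open, the fingers measure 114 mm over their backs; the gripper's body (76 mm by 85 mm) begins 54 mm behind the grasp point. The pads swing forward as they close: fully open they stand 13 mm farther back than shut.
Start: joints at [-1.347, 0.264, 1.604, -0, 1.274, -0.037], TCP at [174.046, -652.17, 231.28] pointing down, gripper open.
Joint ranges: [-2.63, 2.63], [-0.94, 2.18], [0.31, 2.57], [-1.31, 4.45], [0, 2.66], [-2.55, 2.55]. Speed limits (rad/s): [2.57, 2.57, 3.14, 3.14, 3.14, 3.14].

INTERFACE

Orientations are given as a rotation vector (axis times angle).
In Python, from plant import arm, eyes gives the robot as it stands. Calls block until the motion is done:
- arm.move_to(position, orientation): joint-space move of the TCP to a pose.
- arm.move_l(position, rot=None, velocity=150, max_force=None): straight line of the TCP; rot=None keeps the orientation; velocity is the mean speed in mm/s. With max_force (N) it stops when the force on the tool has changed by that much, and returns True; else False.
- arm.goto_joints(angles): joint-space move.
- arm.move_gripper(opening, force=None): finger opening in mm; force is the grip in N (None keeps the last); returns when the fingers have stopped.
- arm.hold(seconds).
- arm.ik(position, orientation): joint angles nearest the present ones, or None.
- eyes.camera(name): name is "scene" or "top"; returns a dict with "pixels" (400x640x3 uint8, red, green, blue), "fx", "fy", "cx", "cy" (pixels), "rvec" (rotation vector, rad) and "tvec" (3), from world to camera coordinates, as OpenCV has them. Camera axes: x right, y down, z forward; pixel columns grow to the right and rows downward; lengths in mm; the calibration is good to about 2 mm. A picture is of the moment at which its call begins. There is no depth.
A pose or a line that the arm cannot do raises arm.PlanningError and nothing moves.
- arm.hand_in(): hands the job in, once; it reports no verdict.
Trained networks look in a picture, given as the dict that the camera call returned (one of the last four; its "shot" number tells which), for a name from the list of things; names that differ only in an ending like _2 or _b are one class to them, and where a whole thing is asked for, a point or a joint stands for the part that bears it (a point fixed in the world has none). Each returns a list of dicts, best first, with "p" (0 to 1); they miss things now and then, are a little off and sometimes report something else, mostly with a low value. They report only what shows in the picture. A call takes as long as a camera call.
- eyes.find_in(picture, thing): "extent" ([left, top, right, bottom] as shares, 0 to 1, of the picture: columns of its width, rows of its height, round what is visible of it).
- eyes.silhouettes(picture, thing): "region" (400x640 bool, what is visible of it) and "extent" ([left, top, right, bottom] as shares, 0 to 1, of the picture: columns of its width, rows of its height, round what is visible of it).
- eyes.landmark_of(picture, thing): "point" ([column, row] as shares, 0 to 1, of the picture: columns of its width, rows of its height: a listed point, or the origin of a listed thing).
Readings, each from a call of its own:
- arm.read_time_s(): time.
- arm.read_qpos(): joint angles.
- arm.read_qd(): joint speeds.
- arm.read_effort(): joint torques, N m.
- arm.read_eef_pos(): TCP position.
- arm.read_ee_rot(): TCP orientation.
- arm.read_ft_force(): force on the tool from outside, world axes, zero at the start.
- arm.read_torque(): the same for the moment, N m.
- arm.read_width(): finger opening in mm.
Only numpy, scipy, OpenCV 4.12 (cv2) and the standard library are available. Lean on these libraries where they do the work, as an engineer would, in place of code of your own. Each camera call takes 0.05 s, during which the arm holds its last target. There are 200 camera calls.

TASK

Get the plant-imaging shuttle ready for its reference shot: tip the standing white reference block over the near edge of the shuttle's stage so that it lies flat on a long side on the stage. Then squeeze the grip's latch tab, slide the carriage with the block on it to the next stop (the middle one of three) and let go, so that the latch springs out and locks there. Leave the two plant pots where they stand.

Things in the scene. Friction and masses are not known exactly. Their poses are not given: they have to be found in the camera images.
- block_center (a point): Centre of the loose white block with black foot, 55 x 80 mm in plan (its x, y), 150 mm tall (z), 0.4 to 0.8 kg. Stands on the table, robot's side of the stage, an 80 mm wide face 1 to 10 mm from the stage's near edge; its x points roughly onto the stage. Pushed that way above 105 mm height it tips over the edge; past about 35 degrees of tilt it falls on by itself, onto a long side.
- stage_top (a point): Centre of the top of the white stage, a 150 x 150 mm plate, 22 mm above the table, skirted down to the table, part of the carriage. Its x axis points level away from the robot, across the rail (near edge at x = -75 mm); its y axis (to the robot's left) is the sliding direction. It cannot move in x.
- grip_center (a point): Centre of the squeeze grip, 50 mm above the table, 125 mm along +y from the stage centre; axes as the stage's. 60 mm long in y: black fixed half on the +x side (20 mm thick, top 80 mm above the table) and steel latch tab on the -x side (10 mm thick, top 74 mm), 39 mm across in x released, 31 mm squeezed. The arm under it has its top at 18 mm. Pinch across x.
- carriage (a joint): Carriage position along the rail in m, growing to +y of the stage. Stops at 0 (starts there), 0.080 and 0.160. At a stop the latch pin sits in an 18 mm notch of the dark steel bar with 4 mm of play either way. Sliding takes about 3 N; it stays where it is left.
- tab (a joint): How far the latch tab is pressed, in m: 0 sprung out, 0.008 fully in (towards +x of the stage). Springy: 3 N to start, 8 N fully in. The pin is free of its notch from 0.006 on. Let go between stops, the pin rides on the bar with the tab about 0.006 in; over a notch it springs out to 0 and locks the carriage.
- pot_a: Black plant pot with a seedling, 76 mm across, 68 mm high without leaves, origin under its centre; stands loose beyond the stage, 10 mm or more from its far edge.
- pot_b: A second such pot, loose, beyond the rail.

How it is judged (in metres and radians):
On the way, in this order (a step that is already met when the one before it is completed fails the run):
1. the block lies on a long side on the stage while the carriage is still at the first stop (angle between block_center's own z axis and vertical between 1.45 and 1.69 rad and z of block_center in the frame of stage_top between 0.02 and 0.047 m and value of joint carriage below 0.01 m), for 0.2 s.
2. the latch tab is squeezed in, freeing the carriage (value of joint tab above 0.006 m), for 0.05 s.
At the end, for the whole second after the job is handed in: The block lies flat on a long side on the stage (long axis within 0.12 rad of level, its centre over the stage and 20 to 47 mm above its top), the carriage rests at the middle stop (joint 0.074 to 0.086 m) and the latch tab has sprung out (under 2 mm) (angle between block_center's own z axis and vertical between 1.45 and 1.69 rad and z of block_center in the frame of stage_top between 0.02 and 0.047 m and x of block_center in the frame of stage_top between -0.075 and 0.075 m and y of block_center in the frame of stage_top between -0.075 and 0.075 m and value of joint carriage between 0.074 and 0.086 m and value of joint tab below 0.002 m and velocity of joint carriage between -0.01 and 0.01 m/s); the robot touches nothing.
It fails at once if a plant pot is moved by more than 30 mm (distance of any of pot_a, pot_b from where it was at the start of the episode above 0.03 m).
It fails at once if a plant pot is tipped over (angle between any of pot_a, pot_b's own z axis and vertical above 0.7 rad).
It also fails if it takes over 48 s, if anything falls off the work surface, if the arm or the gripper's body presses on something with over 40 N, if the wrist force passes 120 N, or if a joint passes its speed limit or range.

## Working session

There is one attempt and no reset: what is moved stays moved. The work goes in short steps, each a Python script; the robot and the scene stay as the last script left them, time stands still between calls to the robot, and variables do not carry over. Pictures are saved under pics/ and viewed, about 8 in all and at most 12, crops included, and the job is handed in when it is done.

```bash
mkdir -p pics; cat > h.py <<'E'
import numpy as np, cv2
from plant import arm, eyes
def P(c):
    R=cv2.Rodrigues(np.array(c["rvec"],float))[0]; return R,np.array(c["tvec"],float).ravel()
def ray(c,uv):
    R,t=P(c); d=np.array([(uv[0]-c["cx"])/c["fx"],(uv[1]-c["cy"])/c["fy"],1.]); return -R.T@t,R.T@d
def at_z(c,uv,z):
    o,d=ray(c,uv); return o+d*(z-o[2])/d[2]
def proj(c,p):
    R,t=P(c); q=R@np.array(p,float)+t; return np.array([c["cx"]+c["fx"]*q[0]/q[2],c["cy"]+c["fy"]*q[1]/q[2]])
def tri(cs,uvs):
    A=np.zeros((3,3));b=np.zeros(3);r=[]
    for c,u in zip(cs,uvs):
        o,d=ray(c,u); d=d/np.linalg.norm(d); M=np.eye(3)-np.outer(d,d); A+=M;b+=M@o; r.append((o,M))
    p=np.linalg.solve(A,b); return p,[np.linalg.norm(M@(p-o)) for o,M in r]
def save(c,n): cv2.imwrite("pics/"+n,c["pixels"][:,:,::-1])
E
python3 - <<'E'
from h import *
np.set_printoptions(precision=1,suppress=True)
cs=[eyes.camera(n) for n in("scene","top")]
for c,n in zip(cs,("scene","top")): save(c,n+"0.png"); print(n,ray(c,(320,200)),c["fx"])
for th in("block_center","stage_top","grip_center","pot_a"):
    pts=[]
    for c in cs:
        r=eyes.landmark_of(c,th); print(th,[(np.array(x["point"])*[640,400],round(x["p"],2)) for x in r[:3]])
        pts.append(np.array(r[0]["point"])*[640,400] if r else None)
    if all(p is not None for p in pts): print("  tri",tri(cs,pts))
E
```

```text
scene (array([999.3, 243.9, 663.3]), array([-0.5, -0.4, -0.7])) 384.08886489471627
top (array([ 450.5, -116.7,  955.2]), array([ 0.2,  0. , -1. ])) 411.26360239661284
block_center [(array([412.4, 200. ]), 0.96)]
block_center []
stage_top [(array([372.6, 248.9]), 0.72), (array([290.2, 257. ]), 0.63)]
stage_top [(array([267. , 213.3]), 0.64)]
  tri (array([593. ,  29.4,  14.7]), [np.float64(0.5892057648294706), np.float64(0.5892057648294802)])
grip_center [(array([419.8, 287.7]), 0.96)]
grip_center [(array([217.8, 190.9]), 0.55)]
  tri (array([619.6, 149.5,  39.9]), [np.float64(2.865307968856685), np.float64(2.865307968856841)])
pot_a [(array([289.1, 255.3]), 0.97), (array([338.3, 306.2]), 0.89)]
pot_a [(array([327.8, 172.4]), 0.95), (array([269.1, 153.2]), 0.65)]
  tri (array([715.9, -91.5,   2.6]), [np.float64(1.5085420148297954), np.float64(1.5085420148298232)])
```

View pics/scene0.png

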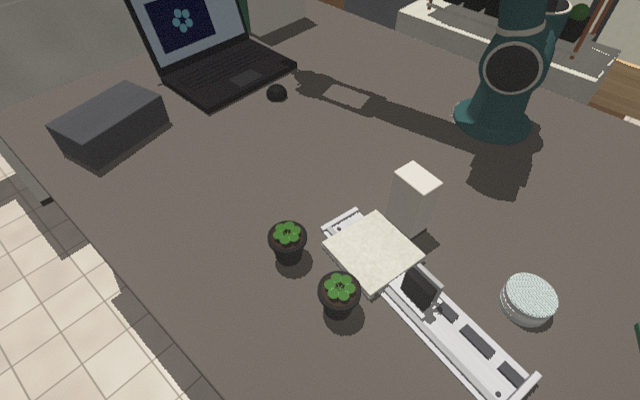

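View pics/top0.png

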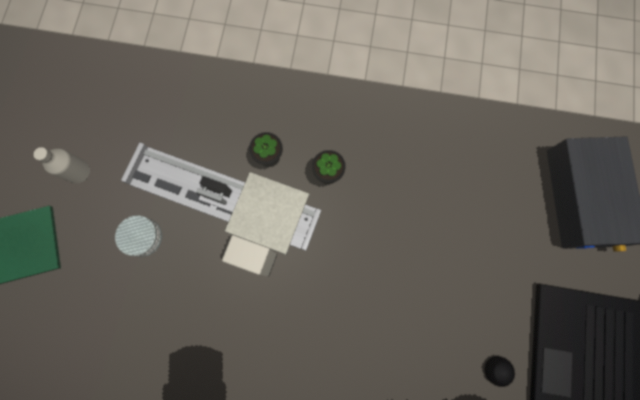

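Scene: the block top is at about (417,177), the stage at (374,252), the grip at (421,287) and the pots at (288,240) and (340,292). Top: the stage is at (267,213), the block top at (248,255) and the grip at (215,187). I'll enlarge both to read the corners.

```bash
python3 - <<'E'
import cv2,numpy as np
a=cv2.imread("pics/scene0.png")[150:310,315:450]; b=cv2.imread("pics/top0.png")[140:300,185:320]
cv2.imwrite("pics/crop1.png",np.hstack([cv2.resize(x,None,fx=2.95,fy=3,interpolation=cv2.INTER_CUBIC) if 0 else cv2.resize(x,(396,470),interpolation=cv2.INTER_CUBIC) for x in(a,b)]))
E
```

```text
(no output)
```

View pics/crop1.png

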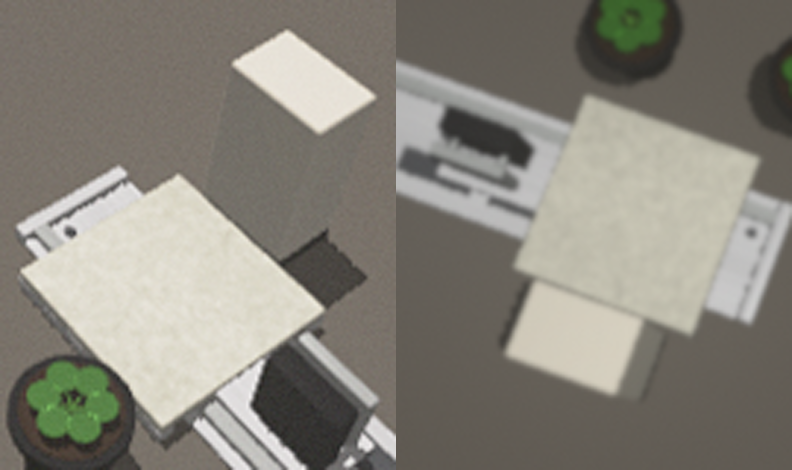

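```bash
python3 - <<'E'
from h import *
from scipy.optimize import least_squares
np.set_printoptions(precision=3,suppress=True)
cs=[eyes.camera(n) for n in("scene","top")]
s=lambda L:np.array(L)/[396/135,470/160]+[315,150]
t=lambda L:np.array(L)/[396/135,470/160]+[185,140]
S=[s([(163,427),(20,270),(181,175),(325,313)]),t([(190,95),(364,158),(295,334),(119,268)])]
B=[s([(232+89,134),(232,65),(290,29),(376,97)]),t([(142,278),(247,315),(217,395),(108,354)])]
def fit(obs,a,b,z,cams=(0,1)):
    L=np.array([(a,b),(a,-b),(-a,-b),(-a,b)])
    def f(p):
        c,n=np.cos(p[2]),np.sin(p[2]); W=L@np.array([[c,n],[-n,c]])+p[:2]
        return np.concatenate([(proj(cs[k],[*w,z])-o) for k in cams for w,o in zip(W,obs[k])]).ravel()
    r=least_squares(f,[550,0,-.3]); return r.x,np.abs(r.fun).max()
for cams in((0,1),(0,),(1,)):
    print(cams,"stage",fit(S,75,75,22,cams),"block",fit(B,27.5,40,150,cams))
p=fit(S,75,75,22)[0]; c,n=np.cos(p[2]),np.sin(p[2]); print("grip",p[0]-n*125,p[1]+c*125)
bp=fit(B,27.5,40,150)[0]; d=bp[:2]-p[:2]; print("block in stage",d@[c,n],d@[-n,c],bp[2]-p[2])
E
```

```text
(0, 1) stage (array([595.195,  30.561,  -0.19 ]), np.float64(1.908321877836272)) block (array([486.576,  35.595,  -0.179]), np.float64(2.104966337017487))
(0,) stage (array([596.326,  32.611,  -0.196]), np.float64(1.0250681283876588)) block (array([487.466,  37.608,  -0.178]), np.float64(1.278665473220201))
(1,) stage (array([594.317,  28.127,  -0.185]), np.float64(0.8549230484447037)) block (array([486.437,  33.746,  -0.18 ]), np.float64(1.1848042852160745))
grip 618.8367268689739 153.3049992477757
block in stage -107.61113076489566 -15.60046443383203 0.011327126203949406
```

```bash
cat >> h.py <<'E'
from scipy.spatial.transform import Rotation as Ro
SX,SY,YAW=595.2,30.5,-0.19
ex=np.array([np.cos(YAW),np.sin(YAW),0]); ey=np.array([-np.sin(YAW),np.cos(YAW),0])
def W(x,y,z): return list(np.array([SX,SY,0])+x*ex+y*ey+[0,0,z])
def rot(tx): return list(Ro.from_matrix(np.column_stack([tx,np.cross([0,0,-1],tx),[0,0,-1]])).as_rotvec())
E
python3 - <<'E'
from h import *
np.set_printoptions(precision=3,suppress=True)
q=[(s,arm.ik(W(-178,-14.5,240),rot(s*ey))) for s in(1,-1)]; print(q)
s=min((a for a in q if a[1] is not None),key=lambda a:abs(a[1][5]))[0]; r=rot(s*ey)
arm.move_gripper(0)
arm.move_to(W(-178,-14.5,240),r)
arm.move_l(W(-178,-14.5,128),r)
print(arm.read_eef_pos(),arm.read_width(),arm.read_time_s())
print(arm.move_l(W(-110,-14.5,128),r,velocity=60,max_force=20), arm.read_eef_pos(),arm.read_ft_force())
c=[eyes.camera(n)["pixels"][100:360,150:500,::-1] for n in("scene","top")]
cv2.imwrite("pics/p1.png",np.hstack(c)); print(arm.read_time_s())
E
```

```text
[(1, array([ 0.06 , -0.242,  2.099, -0.   ,  1.285, -1.321])), (-1, array([ 0.06 , -0.242,  2.099, -0.   ,  1.285,  1.82 ]))]
[418.426  49.826 128.741] -0.2659635594206067 4.8917
False [484.149  37.097 127.921] [-1.707  0.849  0.499]
6.275
```

View pics/p1.png

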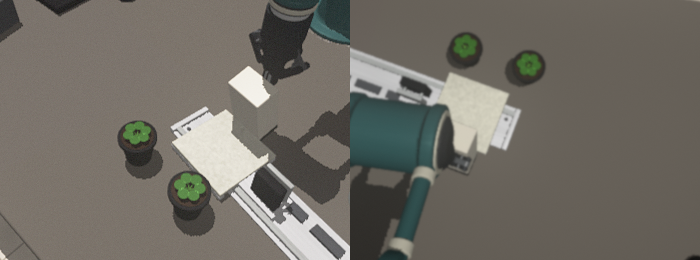

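The finger is on the back face, and the block (about (250,100) in the left half) has started to tilt toward the stage. I'll keep pushing.

```bash
python3 - <<'E'
from h import *
r=list(arm.read_ee_rot())
print(arm.move_l(W(-48,-14.5,128),r,velocity=70,max_force=25), arm.read_eef_pos(),arm.read_ft_force())
arm.hold(.4)
arm.move_l(W(-48,-14.5,200),r,velocity=150)
arm.move_to(W(-40,220,200),rot(-ex) if (q:=arm.ik(W(0,220,200),rot(ex))) is None or abs(q[5])>1.6 else rot(ex))
print(arm.read_qpos())
cs=[eyes.camera(n) for n in("scene","top")]
for c in cs:
    for th in("block_center","grip_center"):
        print(th,[(np.array(x["point"])*[640,400],round(x["p"],2)) for x in eyes.landmark_of(c,th)[:2]])
c=[c["pixels"][120:320,180:480,::-1] for c in cs]
cv2.imwrite("pics/p2.png",cv2.resize(np.hstack(c),(800,267))); print(arm.read_time_s())
E
```

```text
False [544.8403477   25.37311477 127.73511102] [-1.0781794   0.5958171  -0.15347277]
[ 3.63351431e-01  2.36574349e-01  1.69747954e+00 -2.01839082e-04
  1.20869587e+00  5.53166318e-01]
block_center [(array([386.688, 225.8  ]), 0.78)]
grip_center [(array([419.392, 286.12 ]), 0.7), (array([339.968, 304.32 ]), 0.44)]
block_center [(array([260.48, 230.12]), 0.87)]
grip_center [(array([216.768, 192.52 ]), 0.7), (array([268.096, 213.2  ]), 0.18)]
10.3333
```

View pics/p2.png

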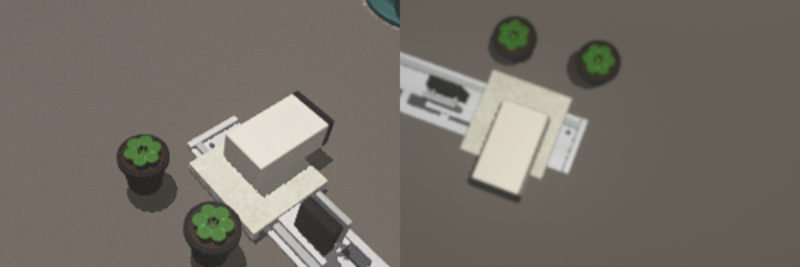

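The block lies flat on the stage, centre about (263,230) in the top view, with its foot end overhanging the near edge and the pots undisturbed. Next I'll cross-check the grip position and then pinch.

```bash
python3 - <<'E'
from h import *
np.set_printoptions(precision=2,suppress=True)
cs=[eyes.camera(n) for n in("scene","top")]
L=lambda p:np.array([(np.array(p)-[SX,SY,0])@ex,(np.array(p)-[SX,SY,0])@ey,p[2]])
for th in("grip_center","block_center"):
    u=[np.array(eyes.landmark_of(c,th)[0]["point"])*[640,400] for c in cs]; p,e=tri(cs,u); print(th,L(p),e)
for c in cs:
    for x in eyes.landmark_of(c,"pot_b")[:2]: print("pot local",L(at_z(c,np.array(x["point"])*[640,400],0)))
r=rot(ex) 
if (q:=arm.ik(W(4,125,180),r)) is None or abs(q[5])>1.6: r=rot(-ex)
arm.move_gripper(66)
arm.move_to(W(4,125,170),r)
arm.move_l(W(4,125,110),r)
print(arm.read_eef_pos(),arm.read_time_s())
cs=[eyes.camera(n) for n in("scene","top")]
g=proj(cs[0],W(0,125,60)).astype(int); t=proj(cs[1],W(0,125,60)).astype(int); print(g,t)
f=lambda c,g:cv2.resize(np.ascontiguousarray(c["pixels"][g[1]-75:g[1]+75,g[0]-75:g[0]+75,::-1]),(400,400),interpolation=cv2.INTER_CUBIC)
cv2.imwrite("pics/p3.png",np.hstack([f(cs[0],g),f(cs[1],t)]))
E
```

```text
grip_center [  6.5  124.05  60.18] [np.float64(3.812038415582849), np.float64(3.8120384155830243)]
block_center [-40.34  -8.69  62.94] [np.float64(0.9319356045518773), np.float64(0.9319356045518861)]
pot local [144.1  -93.94   0.  ]
pot local [131.21  56.67   0.  ]
pot local [130.7   43.45   0.  ]
pot local [ 147.22 -112.79    0.  ]
[622.82 153.39 110.29] 12.4417
[422 282] [212 189]
```

View pics/p3.png

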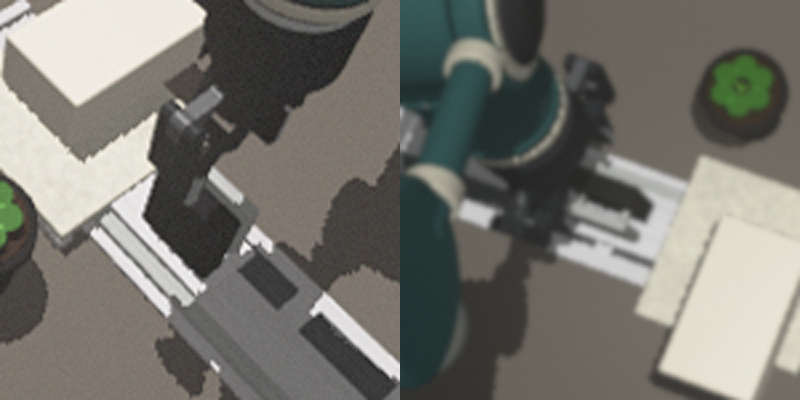

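The open jaws are straddling the grip, with the black half and the tab between the fingers. The apparent offset in the top view is parallax. I'll descend with a force guard and pinch.

```bash
python3 - <<'E'
from h import *
np.set_printoptions(precision=2,suppress=True)
r=list(arm.read_ee_rot())
print("hit",arm.move_l(W(4,125,34),r,velocity=60,max_force=8),arm.read_eef_pos(),arm.read_ft_force())
for w in (44,38,34,28):
    arm.move_gripper(w,force=25); print(w,arm.read_width(),arm.read_ft_force(),arm.read_eef_pos(),arm.read_time_s())
E
```

```text
hit False [623.23 152.59  34.61] [-0.19  0.09  0.51]
44 44.01815822694855 [-1.13  0.66  0.45] [622.51 152.55  34.12] 14.3
38 37.948078186229104 [-4.17  0.58  2.85] [621.75 152.6   33.83] 14.5333
34 34.378290054890535 [-3.12  0.58  3.48] [622.48 152.47  33.99] 14.75
28 29.99747168977946 [ 3.81 -1.35  0.63] [624.37 152.22  34.46] 14.9667
```

Fully squeezed: the opening is 30 mm and the side force is low. Now the 80 mm slide.

```bash
python3 - <<'E'
from h import *
np.set_printoptions(precision=2,suppress=True)
r=list(arm.read_ee_rot()); p0=np.array(arm.read_eef_pos())
print("stop",arm.move_l(W(4,205,34),r,velocity=50,max_force=25)); arm.hold(.3)
p=np.array(arm.read_eef_pos()); print((p-p0)@ey,(p-p0)@ex,arm.read_ft_force(),arm.read_width(),arm.read_time_s())
cs=[eyes.camera(n) for n in("scene","top")]
print([np.round(proj(cs[0],W(a,b+80,22))) for a,b in((75,75),(75,-75),(-75,75))])
cv2.imwrite("pics/p4.png",np.hstack([c["pixels"][130:350,200:500,::-1] for c in cs]))
E
```

```text
stop False
79.80212065764408 -0.11938103573832548 [ 5.14 -2.51  0.85] 29.921388794871458 17.0167
[array([400., 329.]), array([346., 268.]), array([457., 284.])]
```

View pics/p4.png

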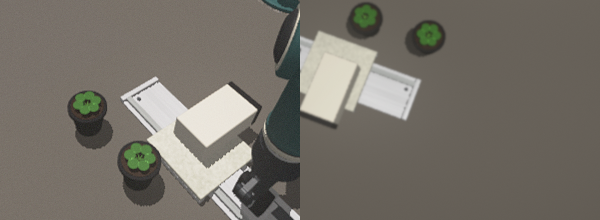

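The carriage moved 80 mm; its corner is at about (347,268) against a predicted (346,268), and the block is still on it. I'll release, then check that the tab sprang out by lightly closing to 37 mm, which touches only if it is out.

```bash
python3 - <<'E'
from h import *
np.set_printoptions(precision=2,suppress=True)
for w in (34,38,42,50,38,36.5,50):
    arm.move_gripper(w,force=20); arm.hold(.15); print(w,arm.read_width(),arm.read_ft_force(),arm.read_eef_pos(),arm.read_time_s())
E
```

```text
34 33.78695770741831 [-2.07 -2.23  4.23] [637.47 230.88  33.96] 17.4833
38 37.640207803569865 [-4.12  0.29  0.56] [636.87 231.07  33.34] 17.85
42 41.835862504707805 [-3.29  0.41 -1.3 ] [637.47 231.04  33.39] 18.2167
50 49.87138517639863 [-0.18  0.25 -0.42] [638.98 231.18  34.88] 18.6167
38 38.358539268077344 [-5.08  0.95  3.12] [637.21 231.18  33.95] 19.0417
36.5 36.61025250624454 [-6.04  0.18  3.61] [637.34 231.15  33.95] 19.4083
50 49.79114511429772 [-0.66  0.55 -0.29] [638.57 230.96  34.23] 19.8417
```

The tab touches the pad even at 42 mm opening, so it has sprung out and locked. I'll retreat and take a final look.

```bash
python3 - <<'E'
from h import *
np.set_printoptions(precision=2,suppress=True)
r=list(arm.read_ee_rot())
arm.move_gripper(66); arm.move_l(W(4,205,150),r,velocity=120); arm.move_to(W(-150,300,260),r); arm.hold(.3)
L=lambda p:np.array([(np.array(p)-[SX,SY,0])@ex,(np.array(p)-[SX,SY,0])@ey,p[2]])
cs=[eyes.camera(n) for n in("scene","top")]
for th in("grip_center","block_center","stage_top"):
    u=[eyes.landmark_of(c,th) for c in cs]
    if all(u): p,e=tri(cs,[np.array(x[0]["point"])*[640,400] for x in u]); print(th,L(p),e)
print(arm.read_ft_force(),arm.read_time_s())
g=proj(cs[0],W(0,150,40)).astype(int); t=proj(cs[1],W(0,150,40)).astype(int)
f=lambda c,g:cv2.resize(np.ascontiguousarray(c["pixels"][max(0,g[1]-100):g[1]+100,max(0,g[0]-100):g[0]+100,::-1]),(400,400),interpolation=cv2.INTER_CUBIC)
cv2.imwrite("pics/p5.png",np.hstack([f(cs[0],g),f(cs[1],t)]))
E
```

```text
grip_center [  2.95 205.86  51.85] [np.float64(1.6496040317948377), np.float64(1.6496040317947598)]
block_center [-45.37  69.64  60.33] [np.float64(2.0567301039911086), np.float64(2.0567301039911543)]
stage_top [ 0.6  81.81 12.57] [np.float64(2.687538585045931), np.float64(2.687538585045978)]
[-0.35  0.21  0.44] 22.825
```

View pics/p5.png

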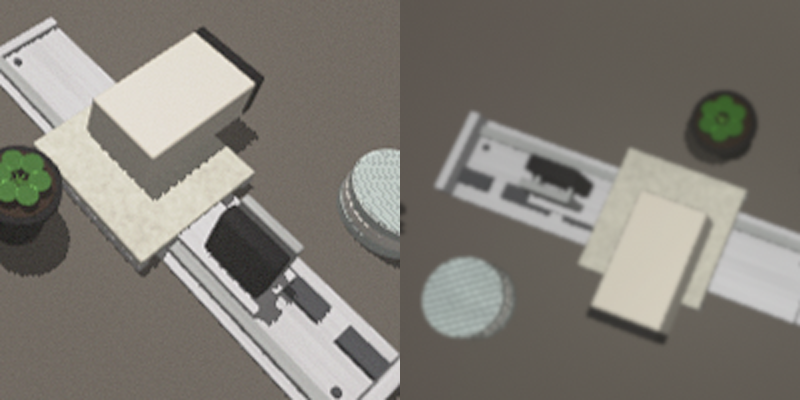

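The block lies flat, the carriage is about 81 mm along and the arm is clear, so I'm handing in.

```bash
python3 -c "
from plant import arm
arm.hand_in(); print(arm.read_time_s())"
```

```text
the job is handed in; nothing more can be done
the job is handed in; nothing more can be done
```

I tipped the block onto the stage and pinched the latch grip. I then slid the carriage 79.8 mm (tool reading) to the middle stop, let go and backed the arm off. I handed the job in at about 23 s; no verdict is reported.

**Last checks**
- **Block:** it lies flat on a long side. Its centre is about 45 mm toward the near edge from the stage centre and 12 mm off-centre along the rail, so its foot end overhangs.
- **Carriage:** the cameras put the grip and stage at about 81 mm along.
- **Latch:** after release, a light re-close touched the tab at its fully-out position, so I take it as sprung out and locked. I did not try to push the carriage against the latch.
- **Pots:** both pots looked unmoved after the slide. In the last picture only one of them is fully in view, and I did not measure their positions afterwards.
- **Robot:** the force reading was near zero and nothing was being touched.

**Disagreements**
- The networks' heights were off: the block centre read 38 mm above the stage top instead of the 27.5 mm expected for lying flat, and the stage top read 13 mm instead of 22 mm. The pictures show the block flat, so I treated these as network error.

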